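Clamp a bracket in the sloping fixture with the eccentric knob

ROBOT

A 6-joint arm with a two-finger parallel gripper is mounted at the origin on the work surface. World frame = base frame: x ahead of the robot, y to its left, z up, the work surface at z = 0. Lengths are in mm, angles in degrees, forces in N, time in s.
With the tool pointing down it reaches from about 350 to 775 mm from the base axis. Payload 7.3 kg.
Tool frame: the origin (TCP) lies at the very end of the fingers, on their centre line; the grasp point (between the pads) lies 19 mm behind it (tcp_to_grasp is the distance from the TCP to the grasp point, in mm); x points along the fingers, y is the direction in which the jaws open and shut, and the axes are right-handed (so a half turn about x gives the same grasp; the last joint's range is limited). The gripper opens to 92 mm and grips with 3 to 60 N. Pads are 19 mm wide; open, the fingers measure 130 mm over their backs; the gripper's body (75 mm by 190 mm) begins 47 mm behind the grasp point.
Start: joints at [-74.313, 19.595, 87.324, -0, 73.075, -8.365], TCP at [214.002, -479.425, 226.741] pointing down, gripper open.
Joint ranges: [-145.02, 145.02], [-44.19, 115.74], [2.07, 154.8], [-57.11, 237.11], [16.16, 152.29], [-177.93, 177.93]. Speed limits (degrees/s): [147.25, 147.25, 180, 180, 180, 180].

INTERFACE

Orientations are given as [roll, pitch, yaw] about the fixed x, y, z axes, in that order (R = Rz(yaw) Ry(pitch) Rx(roll)).
In Python, from rig import * gives the robot as it stands. The module is installed in compiled form; this text tells all that it offers.
- The arm moves only by the shell command python3 -m creep 'ROWS'. ROWS is text: rows parted by semicolons, each of 7 numbers parted by spaces: the shift along the tool's x, y, z in m, then the turn, a rotation vector about the tool's x, y, z in rad, then the opening, from 0 (shut) to 1 (fully open). In form: x y z wx wy wz claw; .... A call has exactly 10 rows; each row is the pose to reach, as a shift and turn from the pose commanded when the call began, along the tool's axes at that moment; what a row does not reach only later rows make up. A row lasts 1/12 s, in which the tool goes at most 41.7 mm and 7.16 degrees, less where a joint would pass 70% of its speed; a pose out of reach is approached as far as the arm can. A call with a gripper value outside its range is refused whole. The fingers move at their own pace and stop on an object; the grip force is fixed at half the most. Time passes only in rows, so rows that repeat a pose let the fingers close, or fill a call up. It gives the time, the measured TCP pose, the force and the opening at its end, in the units of the state.
- get_obs(): the state, without advancing time (a new reading comes with each control period).
- capture(name): name is "scene" or "top" or "wrist"; returns the picture (384x512x3 uint8, blue, green, red); there is no depth.
- camera_model(name): a dict with "K" (3x3 intrinsics, pixels), "k1" (the pictures are not rectified: a ray, as slopes to the right and down, at radius r is drawn at 1 + k1 r^2 times it, then the intrinsics apply), "R" (3x3) and "t" (3): a world point X has camera coordinates R X + t; the wrist camera has in their place "tool_from_camera" (4x4, takes a point from camera to tool coordinates, whose origin is the TCP and whose axes are the tool frame's). Camera axes: x right, y down, z forward; pixel columns grow to the right and rows downward; lengths in mm; the calibration is good to about 2 mm. A picture is of the moment at which its call begins: read the wrist's pose just before it. camera_model takes no time and is no camera call.
- sign_off(): hands the job in, once; it reports no verdict.
The state is a dict: "clock": time; "q": joint angles; "joint_vel": joint speeds; "joint_efforts": joint torques, N m; "position": TCP position; "tcp_rot": TCP orientation; "ft_force": force on the tool from outside, world axes, zero at the start; "torque": the same for the moment, N m; "opening": finger opening in mm.
Only numpy, scipy, OpenCV 4.12 (cv2) and the standard library are available. Lean on these libraries where they do the work, as an engineer would, in place of code of your own. Each camera call takes 0.05 s, during which the arm holds its last target. There are 200 camera calls.

TASK

Lay the aluminium T-shaped bracket flat on the sloping deck of the clamping fixture, base down, long edge at the low ledge and one end against the side stop. Then turn the eccentric knob clockwise until its lobe bears firmly on the bracket and holds it against the ledge by itself when you let go. Leave the other things on the bench where they are.

Things in the scene. Friction and masses are not known exactly. Their poses are not given: they have to be found in the camera images.
- bracket_centre (a point): Aluminium bracket, 0.7 kg, an inverted T standing on its base on the bench: base 120 (x) x 90 (y) x 16 mm, with a web 18 mm thick along its middle, over the full 120 mm length, up to 52 mm above the underside. Grip it by the web. The point is its centre, 26 mm above the underside; x lengthwise, y across, z up out of the base. The same either way round.
- deck: Steel deck, 200 (x) x 190 (y) mm, of the blue fixture bolted to the bench; it slopes 26 degrees down towards the robot. x points up the slope, y level (to the left, seen from the robot), z square out of the deck. Origin: on the deck's surface, under the centre of a correctly seated bracket, whose length lies along y; about 115 mm above the bench.
- ledge (a point): Low ledge across the deck, 10 mm high, 15 mm thick, 130 mm long. The point is the middle of its upper-slope face, at the deck's surface, at x = -45, y = 0 mm on the deck; axes as the deck's. The bracket's long edge comes against this face.
- stop (a point): Side stop at the deck's +y end, a block 50 (x) x 15 (y) x 12 mm high. The point is the middle of the face that one end of the bracket comes against, at the deck's surface, at x = -12, y = +60 mm on the deck; axes as the deck's.
- knob (a joint): Turn of the eccentric knob about its axis, rad: grows clockwise seen from above the deck, range -0.3 to 2.4. Stiff (0.12 N m), stays where left. It starts slack at 0.1 to 0.6, with 9 to 11 mm to spare between ledge and lobe for the 90 mm base. Its lobe meets a bracket that lies on the ledge at about 1.49; a few hundredths more press firmly, and it holds by friction.
- knob_grip (a point): Grip point on the knob's axis, 42 mm above the deck at x = 82, y = 0 mm on it; z is the axis, square to the deck. The black bar grip is 50 mm long, 14 mm thick, 24 to 58 mm above the deck. The frame turns with the knob; the bar's length is this y axis turned by +0.35 rad about z, so it lies along the deck's y at joint value 0.35.
- lobe (a point): Centre of the knob's off-centre steel disc, 38 mm radius, 2 to 16 mm above the deck (the point is 9 mm above it), 12 mm off the turning axis. At joint value 0 it lies straight up the slope from the axis, at 1.57 along the deck's -y. As it turns it bears on the bracket's base and drags it a little towards the side stop.
- file: file, 230 mm long, blue round handle, lying between the fixture's and the bracket's places; a bystander, to be left alone
- hammer: hammer lying on the bench; a bystander, to be left alone
- wrench: open spanner lying on the bench; a bystander, to be left alone
- oil: white oil bottle, 60 mm across, 150 mm tall, standing; a bystander, to be left alone
- stock: square steel bar 160 x 30 x 30 mm, lying; a bystander, to be left alone
- square: steel try square, stock 100 mm, blade 150 mm, lying; a bystander, to be left alone
- tray: open grey plastic tray 110 x 150 x 40 mm; a bystander, to be left alone
Mind the look-alikes: they are no part of the job. What is shaped like the part that bears bracket_centre but orange, pink or yellow is not meant.

How it is judged (in metres and radians):
On the way, in this order (a step that is already met when the one before it is completed fails the run):
1. the bracket lies flat on the deck, let go, between ledge and knob, with the knob still slack (x of bracket_centre in the frame of deck between -0.004 and 0.014 m and y of bracket_centre in the frame of deck between -0.025 and 0.004 m and z of bracket_centre in the frame of deck between 0.022 and 0.03 m and angle between the z axis of bracket_centre and the z axis of deck, either way round below 0.06 rad and contact force between the fingers and bracket below 0.2 N and value of joint knob below 1.2 rad), for 0.2 s.
2. the knob has been turned until its lobe bears on the bracket with at least 3 N (value of joint knob above 1.3 rad and contact force between knob and bracket above 3 N), for 0.2 s.
At the end, for the whole second after the job is handed in: The bracket lies flat on the deck (centre 22 to 30 mm above it, square within 0.06 rad), long edge on the ledge within 3 mm, end at the side stop within 4 mm, and the knob's lobe presses on it with more than 3 N, everything at rest and let go (x of bracket_centre in the frame of deck between -0.003 and 0.003 m and y of bracket_centre in the frame of deck between -0.004 and 0.003 m and z of bracket_centre in the frame of deck between 0.022 and 0.03 m and angle between the z axis of bracket_centre and the z axis of deck, either way round below 0.06 rad and angle between the x axis of bracket_centre and the y axis of deck, either way round below 0.06 rad and contact force between knob and bracket above 3 N and velocity of joint knob between -0.05 and 0.05 rad/s and linear speed of bracket below 0.02 m/s); the robot touches nothing.
It fails at once if one of the bystanders is shifted by more than 30 mm (distance of any of file, hammer, wrench, oil, stock, square, tray from where it was at the start of the episode above 0.03 m).
It also fails if it takes over 64 s, if anything falls off the work surface, if the arm or the gripper's body presses on something with over 40 N, if the wrist force passes 120 N, or if a joint passes its speed limit or range.

## Working session

There is one attempt and no reset: what is moved stays moved. The work goes in short steps, Python scripts to look and compute and a shell command to move; the robot and the scene stay as the last step left them, time stands still between calls to the robot, and variables do not carry over. Pictures are saved under pics/ and viewed, about 8 in all and at most 12, crops included, and the job is handed in when it is done.

```bash
mkdir -p pics; python3 - <<'E'
from rig import *
import cv2,numpy as np
o=get_obs();print(o)
a=capture("scene");b=capture("top")
cv2.imwrite("pics/scene0.png",a);cv2.imwrite("pics/top0.png",b)
cv2.imwrite("pics/scene0b.png",cv2.resize(a,(768,576),interpolation=cv2.INTER_CUBIC))
cv2.imwrite("pics/top0b.png",cv2.resize(b,(768,576),interpolation=cv2.INTER_CUBIC))
for n in("scene","top","wrist"):print(camera_model(n))
E
```

```text
{'clock': 0.0, 'q': array([-7.43122847e+01,  1.96369738e+01,  8.73776035e+01, -3.15957324e-03,
        7.30755046e+01, -8.36445242e+00]), 'joint_vel': array([ 0.08070135,  0.00998999, -0.04458025, -0.00365441,  0.15930398,
        0.00841041]), 'joint_efforts': array([-1.73971748e-03, -4.31248677e+01, -2.44217080e+01,  7.14927656e-02,
        5.59950457e-02, -1.28082343e-04]), 'position': array([ 213.87016132, -479.00548669,  226.03783411]), 'tcp_rot': array([-96.44351481,  89.90986741, 107.60957502]), 'ft_force': array([-0.45196825,  0.13387219,  0.34294454]), 'torque': array([ 0.01303877, -0.04664139,  0.03075612]), 'opening': 91.56944775384478}
{'K': array([[416.04326706,   0.        , 249.43665752],
       [  0.        , 416.04326706, 194.32303912],
       [  0.        ,   0.        ,   1.        ]]), 'k1': -0.07239664608685792, 'R': array([[ 0.87553638,  0.4829692 ,  0.01329701],
       [ 0.37325118, -0.65864947, -0.65334863],
       [-0.30678919,  0.57699361, -0.75694039]]), 't': array([-445.214652  ,  -71.28109366, 1619.90187149])}
{'K': array([[481.34776946,   0.        , 254
[... 204 characters left out ...]
[-0.99864523,  0.00319709, -0.05193728],
       [ 0.05190593, -0.00921415, -0.99860947]]), 't': array([  21.73587176,  481.57349226, 1553.02746584])}
{'K': array([[283.36987841,   0.        , 255.4038361 ],
       [  0.        , 283.36987841, 190.64369592],
       [  0.        ,   0.        ,   1.        ]]), 'k1': -0.04928664043345962, 'tool_from_camera': array([[ 4.53695548e-04, -2.93166083e-01,  9.56061422e-01,
        -1.57616933e+02],
       [ 9.99999588e-01, -6.18438487e-04, -6.64183844e-04,
         2.65311029e-01],
       [ 7.85981355e-04,  9.56061329e-01,  2.93165682e-01,
        -7.79243881e+01],
       [ 0.00000000e+00,  0.00000000e+00,  0.00000000e+00,
         1.00000000e+00]])}
```

View pics/top0b.png

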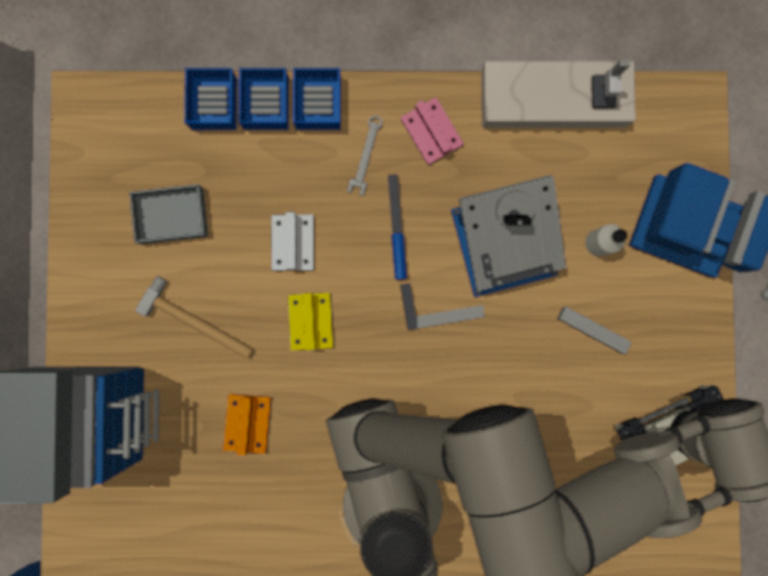

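View pics/scene0b.png

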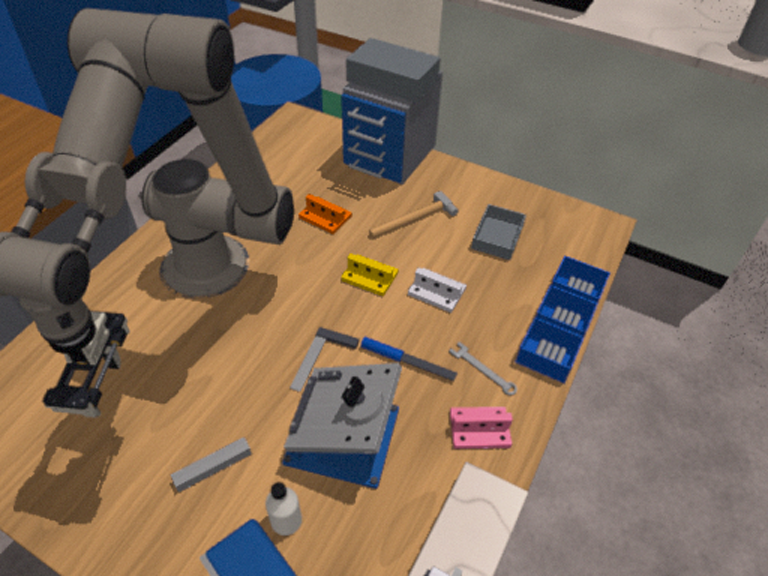

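Candidates in the enlarged top view are white/silver (292,242), yellow (311,322), orange (247,424) and pink (432,131). Only the silver one is bare aluminium, so I'll confirm it in a crop together with the fixture.

```bash
cat > h.py <<'E'
import numpy as np,cv2
from rig import *
from scipy.spatial.transform import Rotation as Rn
def Rt(o):return Rn.from_euler('xyz',o['tcp_rot'],degrees=True).as_matrix()
def cam(name,o=None):
    m=camera_model(name)
    if name=="wrist":
        T=m["tool_from_camera"];Rw=Rt(o)@T[:3,:3];c=Rt(o)@T[:3,3]+o['position']
    else: Rw=m["R"].T;c=-Rw@m["t"]
    return m["K"],m["k1"],Rw,c
def ray(uv,name,o=None):
    K,k,Rw,c=cam(name,o);uv=np.atleast_2d(np.asarray(uv,float))
    p=cv2.undistortPoints(uv[:,None],K,np.array([k,0,0,0.]))[:,0]
    return c,np.c_[p,np.ones(len(p))]@Rw.T
def onplane(uv,name,p0,n=(0,0,1),o=None):
    c,d=ray(uv,name,o);n=np.asarray(n,float)
    return c+d*(((np.asarray(p0)-c)@n)/(d@n))[:,None]
def proj(X,name,o=None):
    K,k,Rw,c=cam(name,o);p=(np.atleast_2d(X)-c)@Rw;p=p[:,:2]/p[:,2:]
    p=p*(1+k*(p**2).sum(1,keepdims=True));return p@K[:2,:2].T+K[:2,2]
E
python3 - <<'E'
from h import *
b=cv2.imread("pics/top0.png")
f=lambda x0,y0,w,h,s:cv2.resize(b[y0:y0+h,x0:x0+w],None,fx=s,fy=s,interpolation=cv2.INTER_CUBIC)
im=np.hstack([f(290,105,100,100,5),f(170,130,50,100,5)])
cv2.imwrite("pics/crop1.png",im)
print(onplane([[195,161]],"top",[0,0,26]),onplane([[340,160]],"top",[0,0,120]))
hsv=cv2.cvtColor(b,cv2.COLOR_BGR2HSV)
m=((hsv[...,1]<40)&(hsv[...,2]>120)).astype(np.uint8);r=np.zeros_like(m);r[130:190,170:220]=1;m*=r
c=max(cv2.findContours(m,0,2)[0],key=cv2.contourArea);print(cv2.minAreaRect(c),cv2.boxPoints(cv2.minAreaRect(c)))
E
```

```text
[[566.44001771 213.56731555  26.        ]] [[ 558.2268819  -237.89213455  120.        ]]
((188.5, 160.0), (38.0, 15.0), 90.0) [[181. 141.]
 [196. 141.]
 [196. 179.]
 [181. 179.]]
```

View pics/crop1.png

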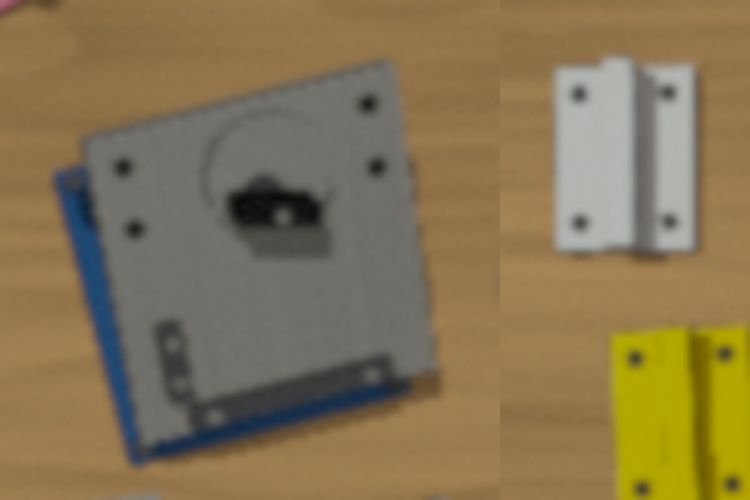

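The silver bracket is confirmed: base about (555..697, 65..250) in the crop, web running along world x. The fixture shows its ledge at the bottom, the stop at left (170,362) and the knob bar at (275,208). Next I'll estimate a rough deck pose.

```bash
python3 - <<'E'
from h import *
o=get_obs();print(np.round(Rt(o),3))
uv=np.array([[82,138],[390,60],[437,378],[135,462]])/5+[290,105]-0.4
obj=np.array([[100,95,0],[100,-95,0],[-100,-95,0],[-100,95,0.]])
K,k,Rw,c=cam("top")
ok,rv,tv=cv2.solvePnP(obj,uv,K,np.array([k,0,0,0]))
R=Rw@cv2.Rodrigues(rv)[0];p=Rw@tv[:,0]+c
print(np.round(R,3),p,Rn.from_matrix(R).as_euler('ZYX',degrees=True))
# model: yaw free, slope 26; ledge height plane; features at known deck coordinates
yaw=np.arctan2(*(onplane(uv[[0]],"top",[0,0,150])-onplane(uv[[1]],"top",[0,0,150]))[0,[1,0]])-np.pi/2
Rd=Rn.from_euler('ZY',[yaw,-np.radians(26)]).as_matrix();print(np.degrees(yaw))
# ledge top upper edge mid ~ deck (-45,0,10) ; solve origin w/ z=115
u=np.array([[(190+388)/2,(402+352)/2]])/5+[290,105]-0.4
q=Rd@[-45,0,10];P=onplane(u,"top",[0,0,115+q[2]])[0]-q;print("origin",P)
print("knob check",(proj(P+Rd@[82,0,58],"top")-[290,105]+.4)*5,"stop",(proj(P+Rd@[-12,67,12],"top")-[290,105]+.4)*5,"corners",(proj(P+(Rd@np.array([[132,95,0],[132,-95,0],[-68,-95,0],[-68,95,0]]).T).T,"top")-[290,105]+.4)*5)
bc=np.array([[555,65],[697,65],[697,250],[555,250]])-[500,0];bc=bc/5+[170,130]-.4
X=onplane(bc,"top",[0,0,16]);print(X,X.mean(0))
E
```

```text
[[-0.     0.408 -0.913]
 [ 0.001 -0.913 -0.408]
 [-1.    -0.001 -0.   ]]
[[ 0.905 -0.258 -0.338]
 [ 0.207  0.962 -0.18 ]
 [ 0.371  0.093  0.924]] [ 560.85782064 -234.55673284  172.14193836] [ 12.85970587 -21.79613749   5.77283418]
14.144129577986122
origin [ 541.70826919 -251.83283906  115.        ]
knob check [[281.86789218 208.8066753 ]] stop [[175.68978881 356.59992455]] corners [[ 84.96716466 140.13568242]
 [396.5905234   61.20986292]
 [436.91125479 366.67688012]
 [141.86949272 442.22983644]]
[[627.79080154 261.71337092  16.        ]
 [627.5788061  169.33604445  16.        ]
 [506.78810472 169.18416352  16.        ]
 [507.06843631 261.1945504   16.        ]] [567.30653717 215.35703232  16.        ]
```

```bash
cat >> h.py <<'E'
import json,os
def deck():
    d=json.load(open("deck.json")) if os.path.exists("deck.json") else dict(p=[541,-250,115],yaw=14.1)
    return np.array(d["p"]),Rn.from_euler('ZY',[d["yaw"],-26],degrees=True).as_matrix()
def deckpose(x,y,z,turn=0):
    "tool square to deck, TCP at deck coords, turned by turn deg about tool x (clockwise from above)"
    P,D=deck();R=np.c_[-D[:,2],D[:,0],-D[:,1]]@Rn.from_euler('x',turn,degrees=True).as_matrix()
    return R,P+D@[x,y,z]
def downpose(x,y,z,yaw=0):
    "tool down, tool y = -world y, then turned by yaw deg about world z"
    return Rn.from_euler('z',yaw,degrees=True).as_matrix()@np.array([[0,0,-1],[0,-1,0],[-1,0,0.]]),np.array([x,y,z],float)
def rel(T,o=None):
    R,p=T;o=o or get_obs();R0=Rt(o)
    print("t",round(o['clock'],2),"shift m",np.round(R0.T@(p-o['position'])/1000,4),"rotvec",np.round(Rn.from_matrix(R0.T@R).as_rotvec(),4))
E
python3 -c "
from h import *
rel(deckpose(20,20,200))"
```

```text
t 0.1 shift m [-0.0772 -0.1077 -0.3269] rotvec [-1.3717  0.3155  0.378 ]
```

```bash
r="-0.077 -0.108 -0.327 -1.37 0.316 0.378 1"; python3 -m creep '-0.077 -0.108 -0.327 -1.37 0.316 0.378 1;-0.077 -0.108 -0.327 -1.37 0.316 0.378 1;-0.077 -0.108 -0.327 -1.37 0.316 0.378 1;-0.077 -0.108 -0.327 -1.37 0.316 0.378 1;-0.077 -0.108 -0.327 -1.37 0.316 0.378 1;-0.077 -0.108 -0.327 -1.37 0.316 0.378 1;-0.077 -0.108 -0.327 -1.37 0.316 0.378 1;-0.077 -0.108 -0.327 -1.37 0.316 0.378 1;-0.077 -0.108 -0.327 -1.37 0.316 0.378 1;-0.077 -0.108 -0.327 -1.37 0.316 0.378 1'; python3 -c "
from h import *
rel(deckpose(20,20,200));print(get_obs()['q'])"
```

```text
clock: 0.93
position: [471.1, -244.3, 305.0]
tcp_rot: [95.4, 66.9, 8.4]
ft_force: [-0.7, -0.1, -0.6]
opening: 91.7
t 0.93 shift m [ 0.0002 -0.003   0.0031] rotvec [-0.1842  0.0437  0.0494]
[-47.1449755    7.74852905  94.6355923   20.77899645  65.56160034
 -56.842253  ]
```

```bash
python3 -m creep '0 -0.003 0.003 -0.184 0.044 0.049 1;0 -0.003 0.003 -0.184 0.044 0.049 1;0 -0.003 0.003 -0.184 0.044 0.049 1;0 -0.003 0.003 -0.184 0.044 0.049 1;0 -0.003 0.003 -0.184 0.044 0.049 1;0 -0.003 0.003 -0.184 0.044 0.049 1;0 -0.003 0.003 -0.184 0.044 0.049 1;0 -0.003 0.003 -0.184 0.044 0.049 1;0 -0.003 0.003 -0.184 0.044 0.049 1;0 -0.003 0.003 -0.184 0.044 0.049 1'; python3 - <<'E'
from h import *
rel(deckpose(20,20,200))
o=get_obs();im=capture("wrist");np.save("o1.npy",[o],allow_pickle=True);cv2.imwrite("pics/w1.png",im)
cv2.imwrite("pics/w1b.png",cv2.resize(im,(768,576),interpolation=cv2.INTER_CUBIC))
P,D=deck()
for n,q in dict(ledge0=(-45,65,10),ledge1=(-45,-65,10),stopA=(13,60,12),stopB=(-37,60,12),knobtop=(82,0,58)).items():print(n,proj(P+D@q,"wrist",o)*1.5)
E
```

```text
clock: 1.77
position: [466.0, -250.5, 302.5]
tcp_rot: [90.4, 64.2, 13.8]
ft_force: [-0.9, -0.2, -0.2]
opening: 91.8
t 1.77 shift m [ 0.0004  0.0033 -0.0023] rotvec [-0.0109  0.0019  0.0039]
ledge0 [[309.1872805  197.60727374]]
ledge1 [[318.19293991 344.61837269]]
stopA [[380.86714907 203.17152935]]
stopB [[318.98931761 203.96332139]]
knobtop [[474.17499237 290.63073283]]
```

View pics/w1b.png

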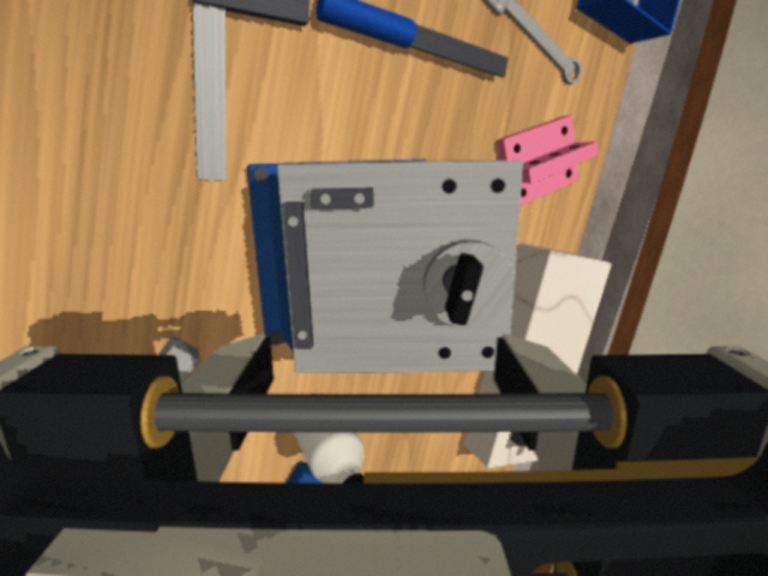

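```bash
python3 - <<'E'
from h import *
im=cv2.imread("pics/w1.png")
f=lambda x0,y0,w,h,s:cv2.resize(im[y0:y0+h,x0:x0+w],None,fx=s,fy=s,interpolation=cv2.INTER_CUBIC)
cv2.imwrite("pics/crop2.png",np.hstack([f(180,120,70,120,5),f(275,155,75,120,5)]))
E
```

```text
(no output)
```

View pics/crop2.png

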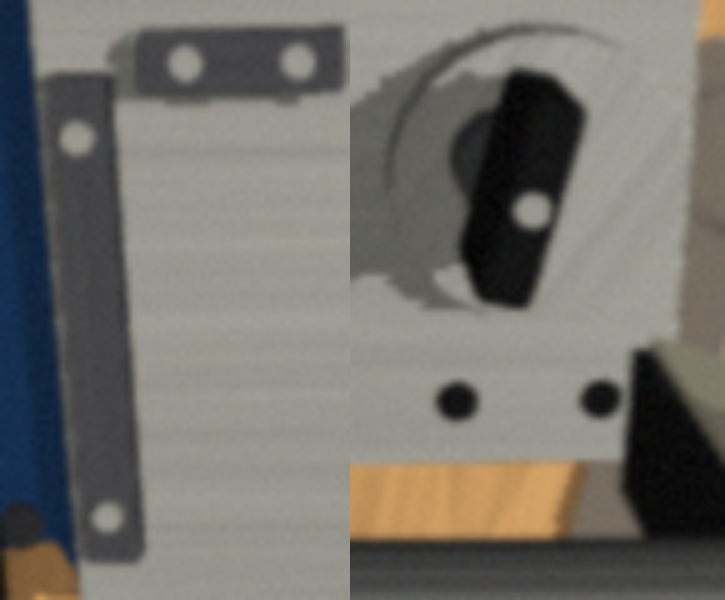

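```bash
python3 - <<'E'
from h import *
from scipy.optimize import least_squares
o=np.load("o1.npy",allow_pickle=True)[0]
w=lambda *a:np.array(a)/5-.4
W=np.vstack([w((113,78),(143,558),(137,93),(343,91))+[180,120]])
Q=np.array([(-45,65,0),(-45,-65,0),(-37,60,12),(13,60,12)],float)
T=(np.array([[190,402],[388,352],[188,402],[163,322.]])/5-.4+[290,105])  # ledge ends, stop face corners
QT=np.array([(-45,65,10),(-45,-65,10),(-37,60,12),(13,67,12)],float)
T=T[:2];QT=QT[:2]
def f(v,full=False):
    D=Rn.from_euler('ZY',[v[3],-26],degrees=True).as_matrix();P=v[:3]
    a=proj(P+Q@D.T,"wrist",o)-W;b=proj(P+QT@D.T,"top")-T
    if full:print(np.round(a,1),np.round(b,1))
    return np.r_[a.ravel(),b.ravel(),(v[2]-115)/3]
s=least_squares(f,[541,-250,115,14.1]);print(s.x);f(s.x,1)
json.dump(dict(p=list(s.x[:3]),yaw=s.x[3]),open("deck.json","w"))
P,D=deck()
for nm,z,pts in(("bar top right edge",58,((583,118),(528,305))),("bar",58,((553,95),(505,300))),("bolt",58,((532,210),)),):
    X=onplane(w(*pts)+[275,155],"wrist",P+D@[0,0,z],D[:,2],o);L=(X-P)@D;print(nm,L)
    if len(L)>1:d=L[0]-L[1];print("joint",.35+np.arctan2(d[0],d[1]))
rel(downpose(567,215,200))
E
```

```text
[ 535.79459799 -254.84232769  113.88876561   14.4576375 ]
[[ 0.1 -1. ]
 [ 0.9 -1.6]
 [ 0.3  1.1]
 [ 0.4  0.7]] [[0.4 2.3]
 [1.6 1.6]]
bar top right edge [[169.87373283  20.27788035  58.        ]
 [162.66632369 -23.7998409   58.        ]]
joint 0.5120815284189557
bar [[162.54737225  25.56984304  58.        ]
 [157.17891666 -22.4634624   58.        ]]
joint 0.46130336096483526
bolt [[160.90471026  -0.87005603  58.        ]]
t 1.82 shift m [ 0.1834  0.1411 -0.4288] rotvec [ 1.7713 -0.4075 -0.317 ]
```

```bash
python3 -m creep '0.183 0.141 -0.429 1.77 -0.407 -0.317 1;0.183 0.141 -0.429 1.77 -0.407 -0.317 1;0.183 0.141 -0.429 1.77 -0.407 -0.317 1;0.183 0.141 -0.429 1.77 -0.407 -0.317 1;0.183 0.141 -0.429 1.77 -0.407 -0.317 1;0.183 0.141 -0.429 1.77 -0.407 -0.317 1;0.183 0.141 -0.429 1.77 -0.407 -0.317 1;0.183 0.141 -0.429 1.77 -0.407 -0.317 1;0.183 0.141 -0.429 1.77 -0.407 -0.317 1;0.183 0.141 -0.429 1.77 -0.407 -0.317 1'; python3 - <<'E'
from h import *
o=np.load("o1.npy",allow_pickle=True)[0];P,D=deck()
w=lambda *a:np.array(a)/5-.4+[205,155]
for nm,pts in(("right edge",((583,118),(528,305))),("mid",((553,95),(505,300))),("bolt",((532,210),))):
    L=(onplane(w(*pts),"wrist",P+D@[0,0,58],D[:,2],o)-P)@D;print(nm,L)
    if len(L)>1:d=L[0]-L[1];print("joint",.35+np.arctan2(d[0],d[1]))
rel(downpose(567,215,200));print(get_obs()['q'])
E
```

```text
clock: 2.65
position: [528.1, 29.8, 240.4]
tcp_rot: [117.2, 75.7, -9.7]
ft_force: [0.9, -0.8, 0.0]
opening: 91.6
right edge [[ 93.27911232  20.46697935  58.        ]
 [ 83.05255013 -23.22746017  58.        ]]
joint 0.5799088544570796
mid [[ 86.49358579  25.71900691  58.        ]
 [ 77.77611107 -21.91619188  58.        ]]
joint 0.5310020012441365
bolt [[83.00341884 -0.49295157 58.        ]]
t 2.65 shift m [ 0.0409 -0.089  -0.1669] rotvec [ 0.9229 -0.2085 -0.1529]
[-4.2695512  11.8058613  97.56955903 -1.59445528 56.40418269 33.28319646]
```

```bash
python3 -m creep '0.041 -0.089 -0.167 0.923 -0.208 -0.153 1;0.041 -0.089 -0.167 0.923 -0.208 -0.153 1;0.041 -0.089 -0.167 0.923 -0.208 -0.153 1;0.041 -0.089 -0.167 0.923 -0.208 -0.153 1;0.041 -0.089 -0.167 0.923 -0.208 -0.153 1;0.041 -0.089 -0.167 0.923 -0.208 -0.153 1;0.041 -0.089 -0.167 0.923 -0.208 -0.153 1;0.041 -0.089 -0.167 0.923 -0.208 -0.153 1;0.041 -0.089 -0.167 0.923 -0.208 -0.153 1;0.041 -0.089 -0.167 0.923 -0.208 -0.153 1'; python3 - <<'E'
from h import *
o=get_obs();im=capture("wrist");cv2.imwrite("pics/w2.png",im);np.save("o2.npy",[o],allow_pickle=True)
rel(downpose(567,215,200),o)
hsv=cv2.cvtColor(im,cv2.COLOR_BGR2HSV)
m=((hsv[...,1]<45)&(hsv[...,2]>110)).astype(np.uint8)
m=cv2.morphologyEx(m,3,np.ones((5,5)))
for c in cv2.findContours(m,0,2)[0]:
    if cv2.contourArea(c)>800:
        r=cv2.minAreaRect(c);print(cv2.contourArea(c),np.round(r[0]),np.round(r[1]),r[2]);
cv2.imwrite("pics/w2b.png",cv2.resize(im,(768,576),interpolation=cv2.INTER_CUBIC))
E
```

```text
clock: 3.48
position: [566.4, 213.6, 199.5]
tcp_rot: [152.4, 90.0, -27.2]
ft_force: [0.5, -0.1, 1.0]
opening: 91.9
t 3.48 shift m [-0.0005 -0.0014 -0.0006] rotvec [ 0.0062 -0.0004 -0.0002]
6788.5 [254. 174.] [105.  74.] 90.0
5919.0 [ 41. 126.] [95. 82.] 75.7932357788086
1263.0 [385.  39.] [30. 89.] 20.556045532226562
```

View pics/w2b.png

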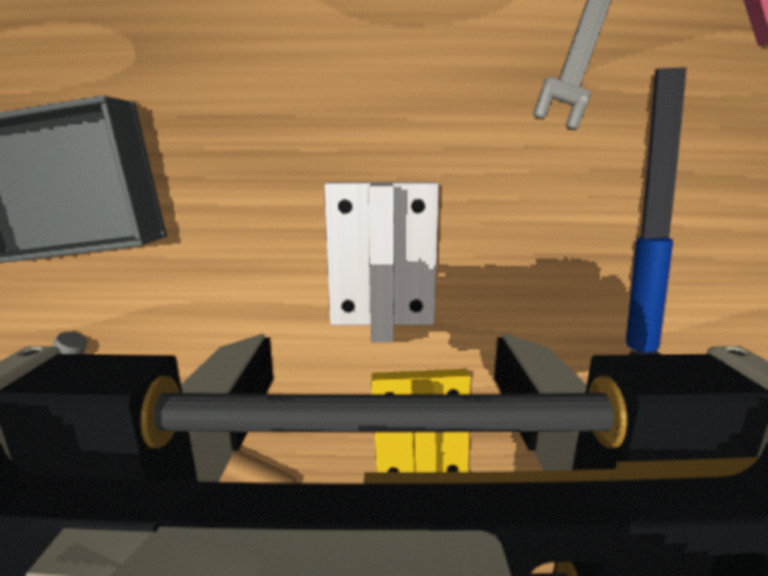

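The silver bracket is centred, with base corners (325,184)–(435,325) and web top u 370–394. The yellow look-alike sits below it at about (420,420), 30 mm or more away.

```bash
python3 - <<'E'
from h import *
o=np.load("o2.npy",allow_pickle=True)[0]
g=lambda *a:np.array(a)/1.5-.2
X=onplane(g((345,206),(418,206),(416,305),(348,305)),"wrist",[0,0,16],o=o);print(X,X.mean(0))
Y=onplane(g((382,187),(382,342)),"wrist",[0,0,52],o=o);print(Y,Y.mean(0))
c=onplane(g((325,184),(439,184),(435,325),(330,325)),"wrist",[0,0,16],o=o);print(c,c.mean(0))
rel(downpose(c.mean(0)[0],Y.mean(0)[1],24))
E
```

```text
[[606.53170579 243.62173144  16.        ]
 [606.83751657 185.5870762   16.        ]
 [523.42656966 184.89892704  16.        ]
 [523.1186634  242.77550647  16.        ]] [564.97861386 214.22081029  16.        ]
[[623.89510158 214.17568078  52.        ]
 [505.34619163 213.65162556  52.        ]] [564.6206466  213.91365317  52.        ]
[[623.61265939 258.99701789  16.        ]
 [624.08526132 169.57184761  16.        ]
 [505.17428937 167.94282457  16.        ]
 [504.6918844  258.70690211  16.        ]] [564.39102362 213.80464804  16.        ]
t 3.53 shift m [ 0.1757 -0.0003  0.0018] rotvec [ 0.0073 -0.0008 -0.0002]
```

```bash
python3 -m creep '0.04 0 0.002 0 0 0 1;0.08 0 0.002 0 0 0 1;0.12 0 0.002 0 0 0 1;0.14 0 0.002 0 0 0 1;0.155 0 0.002 0 0 0 1;0.165 0 0.002 0 0 0 1;0.172 0 0.002 0 0 0 1;0.1755 0 0.002 0 0 0 1;0.1755 0 0.002 0 0 0 1;0.1755 0 0.002 0 0 0 0.8'; python3 -m creep '0 0 0 0 0 0 0;0 0 0 0 0 0 0;0 0 0 0 0 0 0;0 0 0 0 0 0 0;0 0 0 0 0 0 0;0 0 0 0 0 0 0;0 0 0 0 0 0 0;0 0 0 0 0 0 0;0 0 0 0 0 0 0;0 0 0 0 0 0 0'; python3 -c "
from h import *
o=get_obs();R=Rt(o);print(R[:,1],o['q'])"
```

```text
clock: 4.37
position: [564.7, 214.1, 25.3]
tcp_rot: [-167.1, 89.9, 13.2]
ft_force: [1.0, 0.0, 0.6]
opening: 88.5
clock: 5.2
position: [564.1, 213.9, 24.3]
tcp_rot: [-163.5, 90.0, 16.8]
ft_force: [0.1, 0.1, 0.9]
opening: 23.4
[ 4.58234125e-03 -9.99989494e-01 -1.14428513e-04] [1.34906143e+01 4.00325269e+01 8.74898476e+01 1.66252290e-03
 5.24545816e+01 1.03227053e+02]
```

```bash
python3 -m creep '0 0 0 0 0 0 0;0 0 0 0 0 0 0;0 0 0 0 0 0 0;0 0 0 0 0 0 0;-0.01 0 0 0 0 0 0;-0.04 0 0 0 0 0 0;-0.08 0 0 0 0 0 0;-0.12 0 0 0 0 0 0;-0.16 0 0 0 0 0 0;-0.20 0 0 0 0 0 0'; python3 -c "
from h import *
o=get_obs();rel(deckpose(3,-3,150),o)"
```

```text
clock: 6.03
position: [563.0, 213.4, 226.1]
tcp_rot: [21.7, 89.9, -158.0]
ft_force: [1.3, -0.1, -5.6]
opening: 18.0
t 6.03 shift m [-0.0235  0.4865  0.0897] rotvec [-1.7833  0.4135  0.3215]
```

```bash
python3 -m creep '-0.0235 0.486 0.09 -1.783 0.413 0.321 0;-0.0235 0.486 0.09 -1.783 0.413 0.321 0;-0.0235 0.486 0.09 -1.783 0.413 0.321 0;-0.0235 0.486 0.09 -1.783 0.413 0.321 0;-0.0235 0.486 0.09 -1.783 0.413 0.321 0;-0.0235 0.486 0.09 -1.783 0.413 0.321 0;-0.0235 0.486 0.09 -1.783 0.413 0.321 0;-0.0235 0.486 0.09 -1.783 0.413 0.321 0;-0.0235 0.486 0.09 -1.783 0.413 0.321 0;-0.0235 0.486 0.09 -1.783 0.413 0.321 0'; python3 -c "
from h import *
o=get_obs();rel(deckpose(3,-3,150),o)"
```

```text
clock: 6.87
position: [500.2, -137.8, 240.8]
tcp_rot: [113.5, 73.7, -6.7]
ft_force: [1.1, 0.0, -5.9]
opening: 17.9
t 6.87 shift m [-0.0113  0.0496  0.1286] rotvec [-0.7533  0.1679  0.14  ]
```

```bash
python3 -m creep '-0.011 0.05 0.129 -0.753 0.168 0.14 0;-0.011 0.05 0.129 -0.753 0.168 0.14 0;-0.011 0.05 0.129 -0.753 0.168 0.14 0;-0.011 0.05 0.129 -0.753 0.168 0.14 0;-0.011 0.05 0.129 -0.753 0.168 0.14 0;-0.011 0.05 0.129 -0.753 0.168 0.14 0;-0.011 0.05 0.129 -0.753 0.168 0.14 0;-0.011 0.05 0.129 -0.753 0.168 0.14 0;-0.011 0.05 0.129 -0.753 0.168 0.14 0;-0.011 0.05 0.129 -0.753 0.168 0.14 0'; python3 -c "
from h import *
o=get_obs();rel(deckpose(3.5,-3.5,26),o);print(o['q'],o['ft_force'])"
```

```text
clock: 7.7
position: [476.0, -272.9, 249.4]
tcp_rot: [90.3, 64.0, 14.3]
ft_force: [0.8, -0.1, -5.9]
opening: 18.1
t 7.7 shift m [0.1231 0.0003 0.0008] rotvec [-0.0076  0.001   0.0004]
[-51.61248972  13.19083162  97.97247721  27.32908408  60.58697454
 -77.51021302] [ 0.79796335 -0.05193251 -5.94767367]
```

```bash
python3 -m creep '0.03 0.001 0.001 -0.007 0.001 0 0;0.06 0.001 0.001 -0.007 0.001 0 0;0.085 0.001 0.001 -0.007 0.001 0 0;0.1 0.001 0.001 -0.007 0.001 0 0;0.108 0.001 0.001 -0.007 0.001 0 0;0.112 0.001 0.001 -0.007 0.001 0 0;0.115 0.001 0.001 -0.007 0.001 0 0;0.115 0.001 0.001 -0.007 0.001 0 0;0.115 0.001 0.001 -0.007 0.001 0 0;0.115 0.001 0.001 -0.007 0.001 0 0'; python3 - <<'E'
from h import *
o=get_obs();rel(deckpose(4.5,-3.5,26),o);P,D=deck();print((o['position']-P)@D,o['ft_force']@D)
im=capture("wrist");cv2.imwrite("pics/w3.png",im)
cv2.imwrite("pics/w3b.png",cv2.resize(im[90:250,130:390],None,fx=3,fy=3,interpolation=cv2.INTER_CUBIC))
E
```

```text
clock: 8.53
position: [527.1, -261.8, 148.1]
tcp_rot: [89.6, 63.9, 14.2]
ft_force: [-0.1, -0.4, -5.8]
opening: 17.9
t 8.53 shift m [ 0.0092 -0.0014 -0.0011] rotvec [ 0.003   0.0022 -0.0023]
[ 5.87884638 -4.5271033  35.17016325] [-2.7684011  -0.35893588 -5.15133986]
```

View pics/w3b.png

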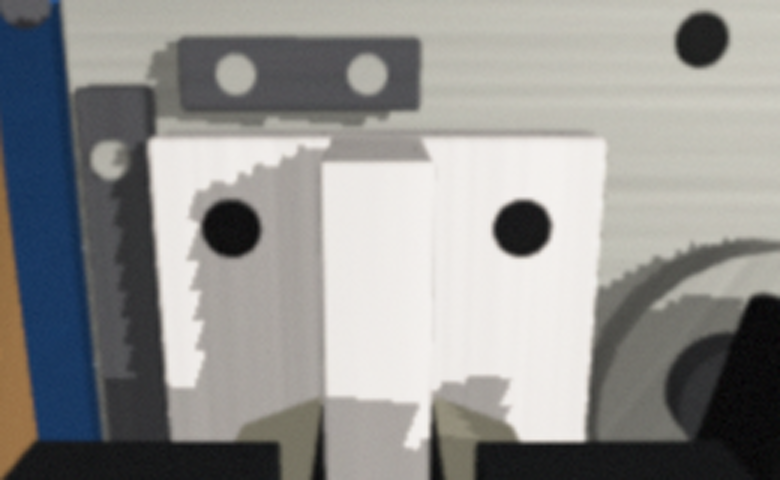

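```bash
python3 - <<'E'
from h import *
o=get_obs();P,D=deck();g=lambda *a:np.array(a)/3-.33+[130,90]
for n,z,p in(("base",26.7,((150,138),(605,138),(588,430),(170,430))),("stop",12,((180,106),(418,108))),("ledge",0,((155,130),(167,430))),("disc",16,((592,400),))):
    print(n,np.round((onplane(g(*p),"wrist",P+D@[0,0,z],D[:,2],o)-P)@D,1))
E
```

```text
base [[-39.9  56.7  26.7]
 [ 48.5  56.9  26.7]
 [ 49.8  -5.3  26.7]
 [-40.3  -5.4  26.7]]
stop [[-37.   61.8  12. ]
 [ 12.7  61.4  12. ]]
ledge [[-45.7  55.7   0. ]
 [-48.2 -18.3   0. ]]
disc [[53.1 -2.9 16. ]]
```

```bash
python3 -m creep '0.002 -0.0015 -0.0025 0 0 0 0;0.004 -0.0015 -0.0025 0 0 0 0;0.006 -0.0015 -0.0025 0 0 0 0;0.008 -0.0015 -0.0025 0 0 0 0;0.009 -0.0015 -0.0025 0 0 0 0;0.01 -0.0015 -0.0025 0 0 0 0;0.01 -0.0015 -0.0025 0 0 0 0;0.01 -0.0015 -0.0025 0 0 0 0;0.01 -0.0015 -0.0025 0 0 0 0;0.01 -0.0015 -0.0025 0 0 0 0'; python3 -c "
from h import *
o=get_obs();P,D=deck();print((o['position']-P)@D,o['ft_force']@D)"
```

```text
clock: 9.42
position: [529.0, -258.1, 137.8]
tcp_rot: [89.8, 63.9, 14.4]
ft_force: [-6.2, -0.2, 0.9]
opening: 17.8
[ 3.8334432  -1.47649889 24.75116492] [-5.09164112  1.38006576  3.45654104]
```

```bash
python3 -m creep '0 0 0 0 0 0 0.3;0 0 0 0 0 0 0.45;0 0 0 0 0 0 0.45;0 0 0 0 0 0 0.45;0 0 0 0 0 0 0.45;0 0 0 0 0 0 0.45;0 0 0 0 0 0 0.45;0 0 0 0 0 0 0.45;0 0 0 0 0 0 0.45;0 0 0 0 0 0 0.45'; python3 -m creep '-0.005 0 0 0 0 0 0.45;-0.01 0 0 0 0 0 0.45;-0.03 0 0 0 0 0 0.45;-0.06 0 0 0 0 0 0.45;-0.09 0 0 0 0 0 0.45;-0.1 0 0 0 0 0 0.45;-0.1 0 0 0 0 0 0.45;-0.1 0 0 0 0 0 0.45;-0.1 0 0 0 0 0 0.45;-0.1 0 0 0 0 0 0.45'; python3 - <<'E'
from h import *
o=get_obs();np.save("o4.npy",[o],allow_pickle=True);im=capture("wrist");cv2.imwrite("pics/w4.png",im)
cv2.imwrite("pics/w4b.png",cv2.resize(im[80:280,150:410],None,fx=3,fy=3,interpolation=cv2.INTER_CUBIC))
P,D=deck();print((o['position']-P)@D,o['q'])
E
```

```text
clock: 10.25
position: [529.3, -258.1, 137.4]
tcp_rot: [89.8, 63.9, 14.4]
ft_force: [-1.0, 0.4, 0.6]
opening: 41.3
clock: 11.08
position: [486.6, -268.3, 225.6]
tcp_rot: [90.1, 64.0, 14.7]
ft_force: [-0.6, -0.4, 0.1]
opening: 41.5
[  3.12689052  -0.73319221 122.7990027 ] [-50.27948727  15.15538606  99.39242468  28.22372079  57.17565467
 -78.68098033]
```

View pics/w4b.png

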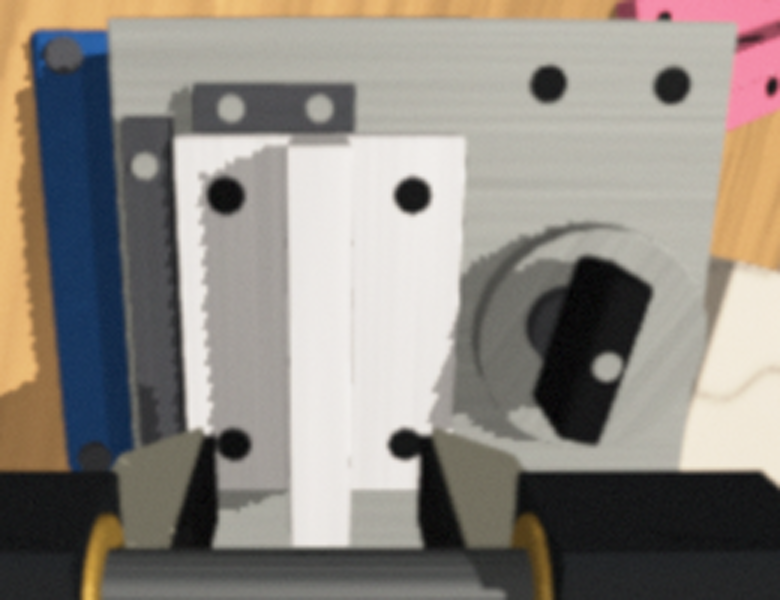

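The bracket lies flat with its end at the stop (v≈135), a small gap to the ledge at u≈175, and the disc clear at u≈478. The bar is around (595,350).

```bash
python3 - <<'E'
from h import *
o=np.load("o4.npy",allow_pickle=True)[0];P,D=deck();g=lambda *a:np.array(a)/3-.33+[150,80]
for n,z,p in(("base",16,((174,138),(465,138),(428,485))),("holes",16,((226,195),(412,195),(404,444),(233,444))),("stop",12,((195,132),(355,132))),("disc",16,((478,330),)),("bolt",58,((607,367),)),("bar R",58,((652,292),(597,442))),("ledge",10,((172,130),(185,430)))):
    L=(onplane(g(*p),"wrist",P+D@[0,0,z],D[:,2],o)-P)@D;print(n,np.round(L,1))
    if n=="bar R":
        d=L[0]-L[1];a=np.arctan2(d[0],d[1]);print("joint",a+.35)
        print(np.degrees(a))
rel(deckpose(82,0,122,np.degrees(a)))
E
```

```text
base [[-42.3  59.4  16. ]
 [ 46.7  59.6  16. ]
 [ 39.9 -57.7  16. ]]
holes [[-26.9  42.   16. ]
 [ 31.   42.1  16. ]
 [ 31.1 -42.2  16. ]
 [-27.  -42.3  16. ]]
stop [[-36.4  61.   12. ]
 [ 13.2  61.   12. ]]
disc [[54.  -1.7 16. ]]
bolt [[82.5  0.1 58. ]]
bar R [[ 92.8  21.7  58. ]
 [ 82.  -22.7  58. ]]
joint 0.5880892052443796
13.641506608126978
ledge [[-43.8  61.5  10. ]
 [-44.1 -39.8  10. ]]
t 11.13 shift m [ 0.0009  0.0788 -0.0006] rotvec [ 2.403e-01 -1.900e-03 -1.000e-04]
```

```bash
python3 -m creep '0 0.04 0 0.1 0 0 0.45;0 0.079 -0.0005 0.225 0 0 0.45;0 0.079 -0.0005 0.225 0 0 0.45;0.03 0.079 -0.0005 0.225 0 0 0.45;0.06 0.079 -0.0005 0.225 0 0 0.45;0.08 0.079 -0.0005 0.225 0 0 0.45;0.09 0.079 -0.0005 0.225 0 0 0.45;0.094 0.079 -0.0005 0.225 0 0 0.45;0.094 0.079 -0.0005 0.225 0 0 0.45;0.094 0.079 -0.0005 0.225 0 0 0.45'; python3 -c "
from h import *
o=get_obs();P,D=deck();print((o['position']-P)@D,o['ft_force']@D);rel(deckpose(82.4,0,28,12.5),o)"
```

```text
clock: 11.97
position: [595.5, -240.7, 178.2]
tcp_rot: [102.6, 63.9, 14.3]
ft_force: [1.0, 0.1, -0.3]
opening: 41.0
[83.33585776 -1.17343924 30.92799557] [ 0.77747396 -0.16187429 -0.73484442]
t 11.97 shift m [ 0.0029 -0.0012 -0.0009] rotvec [-0.0037  0.0008 -0.0023]
```

```bash
python3 -m creep '0.001 -0.0008 -0.0008 0 0 0 0.3;0.001 -0.0008 -0.0008 0 0 0 0;0.001 -0.0008 -0.0008 0 0 0 0;0.001 -0.0008 -0.0008 0 0 0 0;0.001 -0.0008 -0.0008 0 0 0 0;0.001 -0.0008 -0.0008 0 0 0 0;0.001 -0.0008 -0.0008 0 0 0 0;0.001 -0.0008 -0.0008 0 0 0 0;0.001 -0.0008 -0.0008 0 0 0 0;0.001 -0.0008 -0.0008 0 0 0 0'; python3 -c "
from h import *
o=get_obs();P,D=deck();print((o['position']-P)@D,o['ft_force']@D,o['torque']@D,o['q'])"
```

```text
clock: 12.8
position: [595.7, -239.7, 177.3]
tcp_rot: [102.5, 63.8, 14.2]
ft_force: [4.2, 0.5, 4.1]
opening: 13.8
[83.31089959 -0.32255251 29.93790316] [ 5.58343067 -0.56178993  1.8358777 ] [-0.02571946 -0.54718212 -0.16910083] [-39.02384617  25.20372761  92.59277527  27.78980412  49.29124217
 -56.69446025]
```

```bash
python3 -m creep '0 0 0 0.08 0 0 0;0 0 0 0.16 0 0 0;0 0 0 0.24 0 0 0;0 0 0 0.32 0 0 0;0 0 0 0.4 0 0 0;0 0 0 0.48 0 0 0;0 0 0 0.56 0 0 0;0 0 0 0.64 0 0 0;0 0 0 0.7 0 0 0;0 0 0 0.75 0 0 0'; python3 -c "
from h import *
o=get_obs();P,D=deck();print((o['position']-P)@D,o['ft_force']@D,o['torque']@D,o['q']);
R=Rt(o);y=D.T@R[:,1];print('joint~',.35+np.arctan2(-y[1],y[0]))"
```

```text
clock: 13.63
position: [594.7, -239.3, 176.9]
tcp_rot: [145.8, 63.9, 14.4]
ft_force: [-1.1, 1.0, 6.9]
opening: 13.9
[82.38020735  0.3196179  29.89761946] [2.25848244 1.23861444 6.56785546] [0.26337282 0.04597739 0.12984709] [-39.03794777  25.18563494  92.65618254  27.718022    49.37574635
 -13.56686791]
joint~ 1.3242915315818184
```

```bash
python3 -m creep '0 0 0 0.03 0 0 0;0 0 0 0.06 0 0 0;0 0 0 0.09 0 0 0;0 0 0 0.12 0 0 0;0 0 0 0.14 0 0 0;0 0 0 0.16 0 0 0;0 0 0 0.18 0 0 0;0 0 0 0.19 0 0 0;0 0 0 0.2 0 0 0;0 0 0 0.2 0 0 0'; cat > s.py <<'E'
from h import *
o=get_obs();P,D=deck();print((o['position']-P)@D,o['ft_force']@D,o['torque']@D)
y=D.T@Rt(o)[:,1];print('joint~',.35+np.arctan2(-y[1],y[0]))
E
python3 s.py
```

```text
clock: 14.47
position: [594.5, -239.2, 176.8]
tcp_rot: [157.0, 64.0, 14.4]
ft_force: [-3.2, 1.0, 6.4]
opening: 14.2
[82.19593029  0.48777295 29.90338621] [0.25085365 1.76250925 7.03680105] [0.33634302 0.07508285 0.70043283]
joint~ 1.5202035586795142
```

```bash
python3 -m creep '0 0 0 0.01 0 0 0;0 0 0 0.02 0 0 0;0 0 0 0.03 0 0 0;0 0 0 0.04 0 0 0;0 0 0 0.04 0 0 0;0 0 0 0.04 0 0 0;0 0 0 0.04 0 0 0;0 0 0 0.04 0 0 0;0 0 0 0.04 0 0 0;0 0 0 0.04 0 0 0'; python3 s.py
```

```text
clock: 15.3
position: [594.4, -239.3, 176.8]
tcp_rot: [159.2, 64.0, 14.4]
ft_force: [-2.3, 0.7, 6.0]
opening: 14.1
[82.07580458  0.41606519 29.93768207] [0.78791757 1.27805072 6.31713727] [0.27764187 0.13206462 0.84469285]
joint~ 1.5594532650368662
```

Torque rose to 0.84 N m, so the lobe is bearing. Now I'll let go, back off and look.

```bash
python3 -m creep '0 0 0 0 0 0 0.2;0 0 0 0 0 0 0.4;0 0 0 0 0 0 0.4;0 0 0 0 0 0 0.4;0 0 0 0 0 0 0.4;0 0 0 0 0 0 0.4;0 0 0 0 0 0 0.4;0 0 0 0 0 0 0.4;0 0 0 0 0 0 0.4;0 0 0 0 0 0 0.4'; python3 -m creep '-0.01 0 0 0 0 0 0.4;-0.03 0 0 0 0 0 0.4;-0.06 0 0 0 0 0 0.4;-0.1 0 0 0 0 0 0.4;-0.13 0 0 -0.1 0 0 0.4;-0.15 0 0 -0.2 0 0 0.4;-0.15 0 0 -0.3 0 0 0.4;-0.15 0 0 -0.4 0 0 0.4;-0.15 0 0 -0.5 0 0 0.4;-0.15 0 0 -0.5 0 0 0.4';python3 -m creep '0 -0.04 0 -0.1 0 0 0.4;0 -0.04 0 -0.2 0 0 0.4;0 -0.04 0 -0.3 0 0 0.4;0 -0.04 0 -0.4 0 0 0.4;0 -0.04 0 -0.5 0 0 0.4;0 -0.04 0 -0.6 0 0 0.4;0 -0.04 0 -0.7 0 0 0.4;0 -0.04 0 -0.7 0 0 0.4;0 -0.04 0 -0.7 0 0 0.4;0 -0.04 0 -0.7 0 0 0.4'; python3 s.py;  python3 - <<'E'
from h import *
o=get_obs();np.save("o5.npy",[o],allow_pickle=True);im=capture("wrist");cv2.imwrite("pics/w5.png",im)
P,D=deck();c=proj(P+D@[25,0,16],"wrist",o)[0].astype(int);print(c)
x0,y0=max(c[0]-130,0),max(c[1]-100,0);print(x0,y0)
cv2.imwrite("pics/w5b.png",cv2.resize(im[y0:y0+200,x0:x0+260],None,fx=3,fy=3,interpolation=cv2.INTER_CUBIC))
E
```

```text
clock: 16.13
position: [595.0, -239.4, 176.4]
tcp_rot: [159.4, 63.9, 14.4]
ft_force: [0.2, -0.2, -0.5]
opening: 36.8
clock: 16.97
position: [530.7, -255.9, 312.0]
tcp_rot: [130.4, 63.9, 14.3]
ft_force: [-0.3, -0.6, 0.9]
opening: 36.6
clock: 17.8
position: [498.2, -237.3, 297.9]
tcp_rot: [90.8, 63.9, 14.4]
ft_force: [0.2, 0.1, 0.4]
opening: 36.6
[ 51.85938223  26.40961636 179.46560755] [0.36887402 0.01063254 0.3131931 ] [-0.02956902  0.16676858  0.0180781 ]
joint~ 0.36627629266812006
[234 196]
104 96
```

View pics/w5b.png

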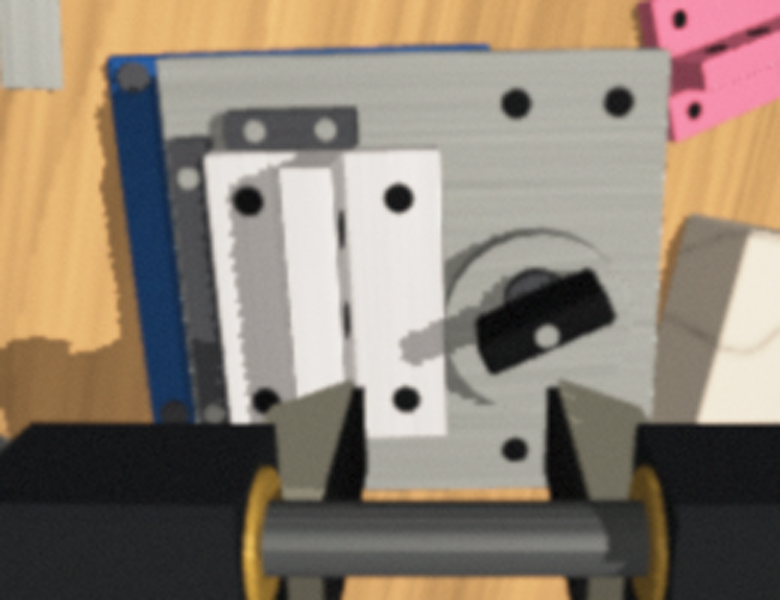

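```bash
python3 - <<'E'
from h import *
o=np.load("o5.npy",allow_pickle=True)[0];P,D=deck();g=lambda *a:np.array(a)/3-.33+[104,96]
for n,z,p in(("base",16,((205,155),(441,152),(446,434))),("holes",16,((248,200),(399,198),(406,399),(265,400))),("stop",12,((222,150),(357,148))),("disc",16,((446,305),)),("bolt",58,((547,336),)),("bar R",58,((614,318),(492,374))),("ledge",10,((205,150),(228,415)))):
    L=(onplane(g(*p),"wrist",P+D@[0,0,z],D[:,2],o)-P)@D;print(n,np.round(L,1),np.round(L.mean(0),1))
    if n=="bar R":
        d=L[0]-L[1];print("joint",np.arctan2(d[0],d[1])+.35)
E
```

```text
base [[-44.   60.   16. ]
 [ 45.7  59.3  16. ]
 [ 45.2 -58.5  16. ]] [15.6 20.3 16. ]
holes [[-29.1  42.3  16. ]
 [ 29.2  42.   16. ]
 [ 29.  -42.2  16. ]
 [-29.5 -41.8  16. ]] [-0.1  0.1 16. ]
stop [[-38.5  61.2  12. ]
 [ 13.5  60.9  12. ]] [-12.5  61.   12. ]
disc [[46.3 -1.6 16. ]] [46.3 -1.6 16. ]
bolt [[82.2  0.3 58. ]] [82.2  0.3 58. ]
bar R [[105.5   6.5  58. ]
 [ 62.8 -13.8  58. ]] [84.2 -3.6 58. ]
joint 1.4759700557920463
ledge [[-45.6  61.   10. ]
 [-47.4 -51.3  10. ]] [-46.5   4.9  10. ]
```

Bracket measures (−0.1, 0.1) mm and square. The camera puts the knob at about 1.48, but the fingers read 1.56, so the bar may have twisted in the pads. To be sure of the press, I'll regrip slightly ahead of the bar and check the torque.

```bash
python3 -c "
from h import *
rel(deckpose(82.2,0.2,90,67.0))"
```

```text
t 17.85 shift m [0.0895 0.0306 0.0257] rotvec [ 1.1539e+00 -3.0000e-04 -1.7000e-03]
```

```bash
python3 -m creep '0.03 0.0306 0.0257 0.12 0 0 0.45;0.06 0.0306 0.0257 0.24 0 0 0.45;0.0895 0.0306 0.0257 0.36 0 -0.002 0.45;0.0895 0.0306 0.0257 0.48 0 -0.002 0.45;0.0895 0.0306 0.0257 0.6 0 -0.002 0.45;0.0895 0.0306 0.0257 0.72 0 -0.002 0.45;0.0895 0.0306 0.0257 0.84 0 -0.002 0.45;0.0895 0.0306 0.0257 0.96 0 -0.002 0.45;0.0895 0.0306 0.0257 1.08 0 -0.002 0.45;0.0895 0.0306 0.0257 1.154 0 -0.002 0.45'; python3 s.py; python3 -c "
from h import *
rel(deckpose(82.2,0.2,30,67.0))"
```

```text
clock: 18.68
position: [569.2, -246.0, 230.7]
tcp_rot: [157.4, 64.0, 14.5]
ft_force: [0.1, -0.2, 0.9]
opening: 41.0
[82.24594605  0.26532032 89.79699895] [ 0.41105096 -0.23007344  0.85437569] [ 0.00453913  0.23410245 -0.00713457]
joint~ 1.5248438962691635
t 18.68 shift m [0.0598 0.0001 0.0001] rotvec [-0.0055 -0.      0.0006]
```

```bash
python3 -m creep '0.03 0 0 0 0 0 0.45;0.045 0 0 0 0 0 0.45;0.055 0 0 0 0 0 0.45;0.06 0 0 0 0 0 0.45;0.06 0 0 0 0 0 0.45;0.06 0 0 0 0 0 0.45;0.06 0 0 0 0 0 0.3;0.06 0 0 0 0 0 0;0.06 0 0 0 0 0 0;0.06 0 0 0 0 0 0';python3 -m creep '0 0 0 0 0 0 0;0 0 0 0 0 0 0;0 0 0 0 0 0 0;0 0 0 0 0 0 0;0 0 0 0 0 0 0;0 0 0 0 0 0 0;0 0 0 0 0 0 0;0 0 0 0 0 0 0;0 0 0 0 0 0 0;0 0 0 0 0 0 0'; python3 s.py
```

```text
clock: 19.52
position: [594.6, -239.6, 177.4]
tcp_rot: [156.8, 64.0, 14.4]
ft_force: [-0.3, -0.6, 0.4]
opening: 19.1
clock: 20.35
position: [594.4, -239.2, 177.1]
tcp_rot: [156.9, 64.0, 14.6]
ft_force: [-4.5, 1.8, 4.5]
opening: 14.0
[82.22747003  0.53982207 30.20891281] [-1.53260593  2.85007017  5.75327422] [0.49038001 0.50523841 0.31767958]
joint~ 1.5155719572109132
```

```bash
python3 -m creep '0 0 0 0.01 0 0 0;0 0 0 0.02 0 0 0;0 0 0 0.03 0 0 0;0 0 0 0.04 0 0 0;0 0 0 0.05 0 0 0;0 0 0 0.05 0 0 0;0 0 0 0.05 0 0 0;0 0 0 0.05 0 0 0;0 0 0 0.05 0 0 0;0 0 0 0.05 0 0 0'; python3 s.py
```

```text
clock: 21.18
position: [594.4, -239.2, 177.1]
tcp_rot: [159.6, 64.0, 14.5]
ft_force: [-4.8, 1.9, 5.2]
opening: 14.6
[82.21854435  0.5401963  30.19360453] [-1.49581885  3.09430026  6.52442566] [0.52782297 0.48004894 0.78157521]
joint~ 1.5642983258129832
```

The torque climbs at once to 0.78 N m while the pads spread, so the knob is hard against the bracket. Release, retreat and take a final look.

```bash
python3 -m creep '0 0 0 0 0 0 0.2;0 0 0 0 0 0 0.4;0 0 0 0 0 0 0.4;0 0 0 0 0 0 0.4;0 0 0 0 0 0 0.4;0 0 0 0 0 0 0.4;0 0 0 0 0 0 0.4;0 0 0 0 0 0 0.4;0 0 0 0 0 0 0.4;0 0 0 0 0 0 0.4'; python3 -m creep '-0.01 0 0 0 0 0 0.4;-0.03 0 0 0 0 0 0.4;-0.06 0 0 0 0 0 0.4;-0.1 0 0 0 0 0 0.4;-0.13 0 0 -0.1 0 0 0.4;-0.15 0 0 -0.2 0 0 0.4;-0.15 0 0 -0.3 0 0 0.4;-0.15 0 0 -0.4 0 0 0.4;-0.15 0 0 -0.5 0 0 0.4;-0.15 0 0 -0.5 0 0 0.4';python3 -m creep '0 -0.04 0 -0.1 0 0 0.4;0 -0.04 0 -0.2 0 0 0.4;0 -0.04 0 -0.3 0 0 0.4;0 -0.04 0 -0.4 0 0 0.4;0 -0.04 0 -0.5 0 0 0.4;0 -0.04 0 -0.6 0 0 0.4;0 -0.04 0 -0.7 0 0 0.4;0 -0.04 0 -0.7 0 0 0.4;0 -0.04 0 -0.7 0 0 0.4;0 -0.04 0 -0.7 0 0 0.4'; python3 - <<'E'
from h import *
o=get_obs();np.save("o6.npy",[o],allow_pickle=True);im=capture("wrist")
cv2.imwrite("pics/w6b.png",cv2.resize(im[96:296,104:364],None,fx=3,fy=3,interpolation=cv2.INTER_CUBIC))
E
```

```text
clock: 22.02
position: [594.6, -239.4, 176.7]
tcp_rot: [159.7, 64.0, 14.5]
ft_force: [-0.5, 0.2, -0.4]
opening: 36.8
clock: 22.85
position: [530.6, -256.0, 312.5]
tcp_rot: [130.8, 64.0, 14.4]
ft_force: [0.2, -0.1, -0.3]
opening: 36.7
clock: 23.68
position: [498.1, -237.2, 298.6]
tcp_rot: [91.2, 64.0, 14.5]
ft_force: [-0.2, -0.2, 0.1]
opening: 36.8
```

View pics/w6b.png

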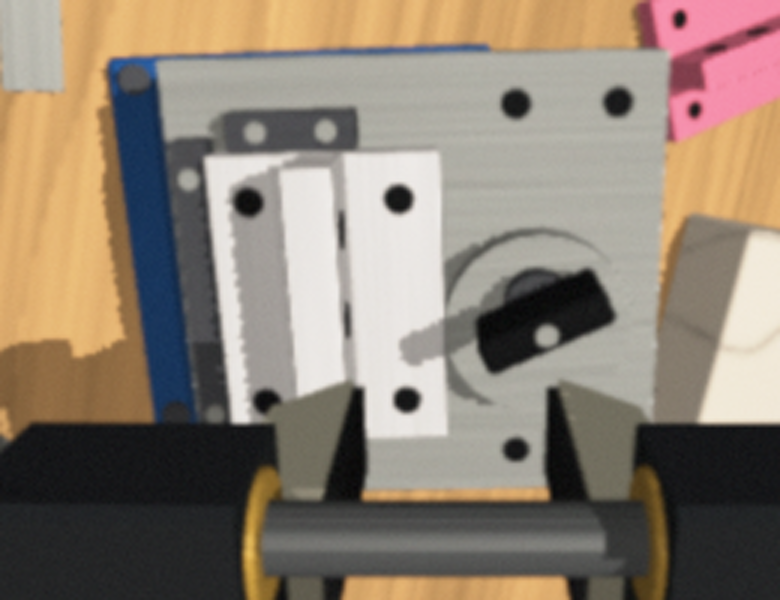

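The picture matches the last one: bracket at the ledge and stop, disc touching it at (446,305), and the knob bar unmoved after letting go. The bar did not move under the second turn, so it is fully tight. Handing in.

```bash
python3 -c "
from rig import *
print(sign_off())"
```

```text
the job is handed in; nothing more can be done
None
```

I gripped the silver bracket by its web, set it down on the deck and let go. Then I turned the knob clockwise until its lobe pressed on the bracket, backed the arm away and handed in at about 24 s. `sign_off()` reports no verdict, so the result below rests on my own checks.

- **Bracket position:** measured from the wrist camera after the first release, the centre was about (−0.1, 0.1) mm in the deck frame and the bracket was square. It was flush with the ledge and within about 1–2 mm of the stop. The picture after the second release looked the same; I did not measure it again.
- **Knob angle, readings disagree:** the camera put it at about 1.48 rad, while the fingers read 1.56. I took this as the bar twisting in the pads.
- **Press on the bracket:** I gripped the knob a second time to settle that. Turning it 0.05 rad further raised the torque from 0.32 to 0.78 N m, against 0.12 N m for the free knob. The bar looked the same in the picture afterwards. I judged the lobe firmly seated, but could not read its contact force (over 3 N required) directly.
- **Other objects:** the arm never went near them, and those in the last views looked undisturbed. I did not take a final overview picture to confirm all seven.

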